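# Hang the keyhole tool holder on the sloping tool board

## Task

Slide back the clear panel over the aluminium tool holder in the flat parts case and take the holder out. Hang it on the two screws of the sloping plywood board: drop the wide ends of its keyholes over the screw heads, slide it down the slope until it is fully home, lying flat on the board, and let go. Do not disturb the model locomotive or the cork sanding block in the case's other compartment.

Things in the scene. Friction and masses are not known exactly. Their poses are not given: they have to be found in the camera images.
- holder: Aluminium tool holder, loose, 180 g (varies by a quarter): plate 80 (x) x 88 (y) x 5 mm with an upright rib along y. Origin: centre of the plate's underside; z: out of the rib side. Starts flat, rib up, in either compartment, x nearly along the case's. Two keyholes at y = -28 and +28: wide end 21 mm across centred at x = -14, then a 10 mm wide slot towards +x, ending at x = +11.
- holder_rib (a point): Middle of the top of the holder's rib, 24 mm towards +x and 47 mm up from the holder's origin (its axes). The rib, by which to grip the holder, is 12 mm thick in x and 80 mm long in y, and rises from the plate's top (z = 5) to z = 47 over its middle 40 mm and at its two ends, to z = 33 between them.
- board: Sloping plywood board, fixed, 220 mm wide, 180 long, inclined 32 degrees, low edge nearer the robot. Origin: on its surface midway between the screws, 100 mm above the table; x up the slope, y across, z out of the surface. Steel screws along z at y = -28 and +28: shank 6 mm across, head 15 mm across, its underside 8 and top 12 mm above the surface.
- board_entry (a point): Point on the board's surface where the holder's origin lies when the wide ends of its keyholes are over the screw heads: x = +14 mm in the board's frame. Axes as the board's; the holder's axes must lie along them.
- board_home (a point): Point on the board's surface where the holder's origin lies when it is fully home, its slot ends resting on the screw shanks: x = -8 mm in the board's frame, 22 mm down the slope from board_entry. Axes as the board's.
- case: Flat wooden parts case, fixed, 180 (x) x 298 (y) mm. Origin: centre of its underside; z up. A 6 mm wall along y = 0 parts a left (+y) and a right (-y) compartment, each 168 x 140 mm inside, floor at z = 6, end walls up to 60, walls at x = +-87 up to 72. A clear sliding panel covers each (tops: left z = 70, right 64.5); slid fully open it leaves 22 mm beside the middle wall covered.
- panel_left (a joint): Slide of the clear panel over the left (+y) compartment, m: 0 shut, 0.124 fully open; it opens towards the case's -y, over the other panel, and stays where it is left (about 1 N of friction). Starts within 12 mm of shut.
- panel_right (a joint): Slide of the clear panel over the right (-y) compartment, m: 0 shut, 0.124 fully open; it opens towards the case's +y, under the other panel, and stays where it is left (about 1 N of friction). Starts within 12 mm of shut.
- panel_left_grip (a point): Middle of the top of the left panel's wooden handle ridge, 104 mm above the table. The ridge is 60 mm long along the case's x, 12 mm thick, stands 34 mm above the panel 12 mm from its outer (+y) end, and moves with it. Axes as the case's.
- panel_right_grip (a point): Middle of the top of the right panel's wooden handle ridge, 104 mm above the table. The ridge is 60 mm long along the case's x, 12 mm thick, stands 39 mm above the panel 12 mm from its outer (-y) end, and moves with it. Axes as the case's.
- block: Cork sanding block, loose, 75 (x) x 85 (y) x 30 mm with a wooden rib on top to z = 45, lying in the compartment that the holder is not in. Origin: centre of its underside. To be left alone.
- loco: Model locomotive, loose, 40 (x) x 165 (y) x 65 mm, dark red and black, standing beyond the case. Origin: centre of its underside. To be left alone.

How it is judged:
By the outcome, as a careful person would: the job done as asked, in the order asked, and still so for the second after the job is handed in, with the robot touching nothing.
It also fails if it takes over 54 s, if anything falls off the work surface, if the arm or the gripper's body presses on something with over 40 N, if the wrist force passes 120 N, or if a joint passes its speed limit or range.

## Robot

A 7-joint arm with a two-finger parallel gripper is mounted at the origin on the work surface. World frame = base frame: x ahead of the robot, y to its left, z up, the work surface at z = 0. Lengths are in mm, angles in rad, forces in N, time in s.
With the tool pointing down it reaches from about 400 to 875 mm from the base axis. Payload 4.4 kg.
Tool frame: the origin (TCP) lies at the very end of the fingers, on their centre line; the grasp point (between the pads) lies 19 mm behind it; z points along the fingers, y is the line along which they close (so a half turn about z gives the same grasp; the last joint's range is limited). The gripper opens to 85 mm and grips with 20 to 120 N. Pads are 22 mm wide; open, the fingers measure 114 mm over their backs; the gripper's body (76 mm by 85 mm) begins 54 mm behind the grasp point. The pads swing forward as they close: fully open they stand 13 mm farther back than shut.
Start: joints at [1.217, 0.628, 0.038, 1.517, -0.027, 0.996, -0.02], TCP at [184.526, -623.272, 231.313] pointing down, gripper open.
Joint ranges: [-3.06, 3.06], [-0.37, 2.12], [-1.25, 1.32], [0.18, 2.47], [-1.1, 4.24], [0.23, 1.98], [-2.94, 2.94]. Speed limits (rad/s): [2.57, 2.57, 3.14, 3.14, 3.14, 3.14, 3.14].

## Interface

Orientations are given as [roll, pitch, yaw] about the fixed x, y, z axes, in that order (R = Rz(yaw) Ry(pitch) Rx(roll)).
In Python, from cell import ctrl gives the robot as it stands.
- The arm moves only by the tool step_arm, never from a script. Its argument "series" is a list that holds one entry, the list of rows, each a list of 7 numbers: the turn, a rotation vector about the tool's x, y, z as a fraction of full scale, then the shift along the tool's x, y, z as a fraction of full scale, then the closure, from 0 (fully open) to 1 (shut). In form: [[[ax, ay, az, tx, ty, tz, gripper], ...]]. A call has 1 to 12 rows; each row shifts and turns the commanded pose from where the row before left it, along the tool's axes as they then stand; what a row does not reach is not made up. Full scale, the value 1, is 150 mm for a shift and 45 degrees for a turn. A row lasts 1/10 s, in which the tool goes at most 50 mm and 8.59 degrees, less where a joint would pass 70% of its speed; a pose out of reach is approached as far as the arm can. A call with a number of a shift or a turn outside -1 to 1 is refused whole. A call with a gripper value outside its range is refused whole. The fingers move at their own pace and stop on an object; the grip force is fixed at half the most. Time passes only in rows, so rows that do not move let the fingers close. It gives the time, the measured TCP pose, the force, the opening and the grip force at its end, in the units of the state.
- ctrl.read_state(): the state, without advancing time (a new reading comes with each control period).
- ctrl.get_image(name): name is "scene" or "top" or "wrist"; returns a dict with "img" (420x560x3 uint8, red, green, blue), "fx", "fy", "cx", "cy" (pixels), "dist" ([k1, k2, p1, p2, k3] as OpenCV has them; the pictures are not rectified), "R" (3x3) and "t" (3): a world point X has camera coordinates R X + t. Camera axes: x right, y down, z forward; pixel columns grow to the right and rows downward; lengths in mm; the calibration is good to about 2 mm. A picture is of the moment at which its call begins. There is no depth.
- ctrl.finish_job(): hands the job in; it is judged then, once.
Trained networks look in a picture, given as the dict that the camera call returned (one of the last four; its "shot" number tells which), for a name from the list of things; names that differ only in an ending like _2 or _b are one class to them, and where a whole thing is asked for, a point or a joint stands for the part that bears it (a point fixed in the world has none). Each returns a list of dicts, best first, with "score" (0 to 1); they miss things now and then, are a little off and sometimes report something else, mostly with a low value. They report only what shows in the picture. A call takes as long as a camera call.
- ctrl.recognise(picture, thing): "centre" ([column, row] in pixels, amid what is visible of it).
The state is a dict: "clock": time; "qpos": joint angles; "qd": joint speeds; "tau": joint torques, N m; "eef_pos": TCP position; "tool_rot": TCP orientation; "force": force on the tool from outside, world axes, zero at the start; "torque": the same for the moment, N m; "width": finger opening in mm; "gripper_force": force on a finger pad.
Only numpy, scipy, OpenCV 4.12 (cv2) and the standard library are available. Lean on these libraries where they do the work, as an engineer would, in place of code of your own. Each camera call takes 0.05 s, during which the arm holds its last target. There are 200 camera calls.

## Working session

There is one attempt and no reset: what is moved stays moved. The work goes in short steps, Python scripts to look and compute and a tool call to move; the robot and the scene stay as the last step left them, time stands still between calls to the robot, and variables do not carry over. Pictures are saved under pics/ and viewed, at most 10 in all, crops included, and the job is handed in when it is done.

Besides the shell and the picture viewer there is one more tool, called after "Emit:" by a JSON object that holds its "api" and its "payload", one argument or row to a line. step_arm: Moves the arm, as the interface text tells. Shift numbers are shares of 150 mm and turn numbers shares of 45 degrees, none past 1 either way. Its arguments: {"type":"object","properties":{"series":{"type":"array","items":{"type":"array","items":{"type":"array","items":{"type":"number","minimum":-1,"maximum":1}}}}},"required":["series"]}

```bash
mkdir -p pics; ls
cat > h.py <<'E'
import numpy as np, cv2
from scipy.spatial.transform import Rotation as Rn
from cell import ctrl
def K(p): return np.array([[p['fx'],0,p['cx']],[0,p['fy'],p['cy']],[0,0,1.]]), np.array(p['dist'],float)
def ray(p,px):
    k,d=K(p); u=cv2.undistortPoints(np.array([[px]],float),k,d)[0,0]
    R=np.array(p['R']);t=np.array(p['t'])
    return -R.T@t, R.T@np.array([u[0],u[1],1])
def onz(p,px,z):
    c,d=ray(p,px); return c+d*(z-c[2])/d[2]
def proj(p,X):
    k,d=K(p); R=np.array(p['R']);t=np.array(p['t'],float)
    return cv2.projectPoints(np.array(X,float).reshape(-1,1,3),cv2.Rodrigues(R)[0],t,k,d)[0][:,0]
def tri(obs):
    A=np.zeros((3,3));b=np.zeros(3)
    for p,px in obs:
        c,d=ray(p,px);d=d/np.linalg.norm(d);M=np.eye(3)-np.outer(d,d);A+=M;b+=M@c
    return np.linalg.solve(A,b)
def save(p,n,img=None): cv2.imwrite('pics/'+n+'.png',cv2.cvtColor(p['img'] if img is None else img,cv2.COLOR_RGB2BGR))
E
python3 - <<'E'
from h import *
np.set_printoptions(precision=1,suppress=True)
s=ctrl.read_state(); print(s)
P={n:ctrl.get_image(n) for n in('scene','top')}
for n,p in P.items():
    save(p,n+'0'); R=np.array(p['R']); print(n,p['fx'],-R.T@np.array(p['t']),R[2])
    for o in['holder','holder_rib','board','case','panel_left_grip','panel_right_grip','block','loco']:
        for r in ctrl.recognise(p,o)[:2]: print(n,o,np.array(r['centre']),round(r['score'],2))
cv2.imwrite('pics/both.png',cv2.resize(np.vstack([cv2.imread('pics/scene0.png'),cv2.imread('pics/top0.png')]),None,fx=.7,fy=.7))
E
```

```text
pics
{'clock': 0.0, 'qpos': array([ 1.2,  0.6,  0. ,  1.5, -0. ,  1. , -0. ]), 'qd': array([-0.,  0., -0.,  0.,  0.,  0.,  0.]), 'tau': array([ -0. , -56.3,   1.2, -19.3,   0. ,   0. ,   0. ]), 'eef_pos': array([ 184.3, -622.7,  230.4]), 'tool_rot': array([-3.1,  0. ,  0.3]), 'force': array([-0.1, -0.3,  0.7]), 'torque': array([-0.,  0.,  0.]), 'gripper_force': 0.0, 'width': 85.3720596237351}
scene 452.28267948881665 [1008.5 -843.   789.7] [-0.4  0.7 -0.6]
scene holder [238.8 235.1] 0.19
scene case [218.  264.1] 0.97
scene panel_left_grip [242. 231.] 0.95
scene panel_right_grip [310.4 271.2] 0.67
scene panel_right_grip [198.6 268.6] 0.57
scene block [184.4 288.5] 0.61
scene loco [309.7 270.6] 0.93
top 387.60178853905774 [506.6 -28.4 838. ] [ 0.1 -0.  -1. ]
top board [142.8 228.5] 0.97
top board [317.9 143.2] 0.39
top case [351.3 240.8] 0.94
top panel_left_grip [323.  235.6] 0.81
top panel_right_grip [390.5 243.4] 0.96
top loco [317.7 143.1] 0.77
top loco [323.2 236.9] 0.63
```

View pics/scene0.png

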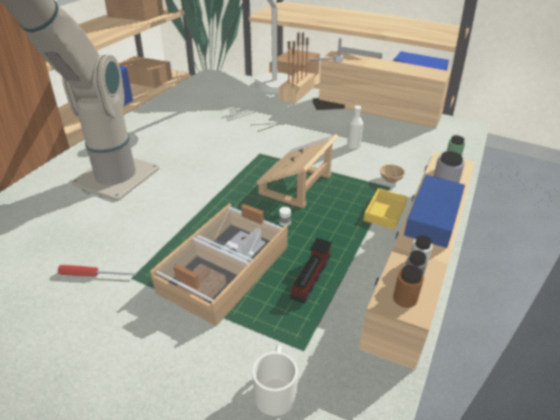

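View pics/top0.png

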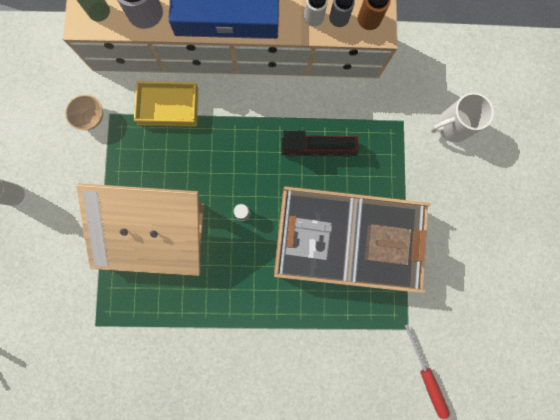

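The scene view shows the open-topped case centre-left with the aluminium holder in the far compartment, and the board behind it. In the top view the holder is at about (313,238) in the left (+y) compartment, and its ridge is at (291,232). The cork block is at (389,244), the screws at (124,232) and (154,234), and the loco at (318,145). I'll measure the case and the board.

```bash
cat >> h.py <<'E'
def plan(pos,rpy=None):
    s=ctrl.read_state(); R=Rn.from_euler('xyz',s['tool_rot'])
    T=Rn.from_euler('xyz',rpy) if rpy is not None else R
    rv=(R.inv()*T).as_rotvec(degrees=True)/45
    d=np.array(pos)-s['eef_pos']
    print('turn units (first)',rv.round(3),'then shift units in final tool axes',(T.inv().apply(d)/150).round(3),'| in present axes',(R.inv().apply(d)/150).round(3),'mm',d.round(1))
E
python3 - <<'E'
from h import *
np.set_printoptions(precision=1,suppress=True)
p=ctrl.get_image('top')
c=[onz(p,x,72) for x in [(287,188),(428,204),(276,278),(424,290)]]
for x in c: print(x)
print('centre',np.mean(c,0))
print('ridge',onz(p,(291,232),104)); print('rib',onz(p,(313,224),53),'block',onz(p,(389,244),45))
print('screws',onz(p,(124,232),110),onz(p,(154,234),110))
for z in (60,100,150): print(onz(p,(80,186),z),onz(p,(200,191),z),onz(p,(90,269),z),onz(p,(200,274),z))
im=p['img'][170:300,60:440]; save(p,'crop1',cv2.resize(im,None,fx=2.1,fy=2.1,interpolation=cv2.INTER_CUBIC))
w=ctrl.get_image('wrist'); R=np.array(w['R']); s=ctrl.read_state(); T=Rn.from_euler('xyz',s['tool_rot'])
print('wristcam in tool',T.inv().apply(-R.T@np.array(w['t'])-s['eef_pos']),T.inv().apply(R[0]),T.inv().apply(R[2]),w['fx'])
print(s['tool_rot'])
E
```

```text
[638.1 -64.6  72. ]
[ 611.  -350.5   72. ]
[459.9 -45.3  72. ]
[ 439.8 -337.5   72. ]
centre [ 537.2 -199.5   72. ]
ridge [548.3 -71.7 104. ]
rib [ 568.2 -119.4   53. ] block [ 530.1 -277.6   45. ]
screws [542.7 240.3 110. ] [539.9 184.4 110. ]
[636.4 353.1  60. ] [630.6 110.9  60. ] [471.1 321.3  60. ] [464.9 104.7  60. ]
[629.7 333.4 100. ] [624.2 103.7 100. ] [473.  303.4 100. ] [467.   97.8 100. ]
[621.3 308.9 150. ] [616.3  94.8 150. ] [475.2 280.9 150. ] [469.7  89.3 150. ]
wristcam in tool [  66.7    0.3 -142.4] [ 0.  1. -0.] [-0.3  0.   1. ] 311.14007156135
[-3.1  0.   0.3]
```

View pics/crop1.png

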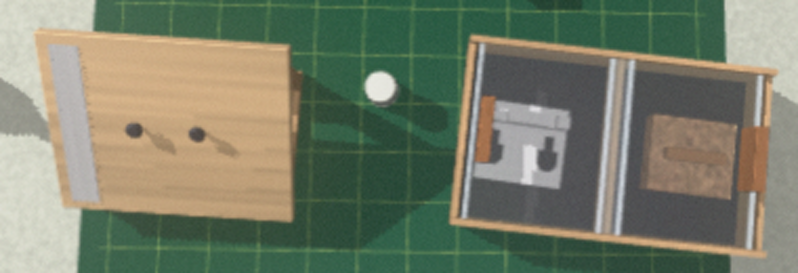

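The crop confirms the holder sits rib-up in the left compartment with its rib towards +x. The left ridge is at crop (485,130), near the shut position. Next I'll plan the move above and outside that ridge.

Run:
```python
from h import *
plan([551,-35,225],[np.pi,0,1.489])
```

```text
turn units (first) [-0.    -0.    -1.529] then shift units in final tool axes [4.108 2.115 0.042] | in present axes [ 3.456 -3.067  0.042] mm [366.5 588.3  -6.3]
```

Emit:
{"api": "step_arm", "payload": {
  "series": [
    [[0,0,0,0.216,-0.192,0,0.5],[0,0,0,0.216,-0.192,0,0.5],[0,0,0,0.216,-0.192,0,0.5],[0,0,0,0.216,-0.192,0,0.5],[0,0,0,0.216,-0.192,0,0.5],[0,0,0,0.216,-0.192,0,0.5],[0,0,0,0.216,-0.192,0,0.5],[0,0,0,0.216,-0.192,0,0.5],[0,0,0,0.216,-0.192,0,0.5],[0,0,0,0.216,-0.192,0,0.5],[0,0,0,0.216,-0.192,0,0.5],[0,0,0,0.216,-0.192,0,0.5]]
  ]
}}

```text
clock: 2.2
eef_pos: [460.1, -180.0, 231.6]
tool_rot: [3.141, -0.001, 0.288]
force: [0.8, -0.4, 1.8]
width: 42.8
gripper_force: 0.0
```

Emit:
{"api": "step_arm", "payload": {
  "series": [
    [[0,0,0,0.216,-0.192,0,0.5],[0,0,0,0.216,-0.192,0,0.5],[0,0,0,0.216,-0.192,0,0.5],[0,0,0,0.216,-0.192,0,0.5],[0,0,-0.19,0,0,0,0.5],[0,0,-0.19,0,0,0,0.5],[0,0,-0.19,0,0,0,0.5],[0,0,-0.19,0,0,0,0.5],[0,0,-0.19,0,0,0,0.5],[0,0,-0.19,0,0,0,0.5],[0,0,-0.19,0,0,0,0.5],[0,0,-0.19,0,0,0,0.5]]
  ]
}}

```text
clock: 3.4
eef_pos: [550.9, -34.4, 231.5]
tool_rot: [3.141, 0.0, 1.488]
force: [-0.1, 0.1, -0.0]
width: 42.6
gripper_force: 0.0
```

Run:
```python
from h import *
np.set_printoptions(precision=1,suppress=True)
plan([551,-40,82],[np.pi,0,1.489])
s=ctrl.read_state(); print(s['eef_pos'],s['qpos'],s['width'],s['force'],s['clock'])
p=ctrl.get_image('wrist'); save(p,'w1')
for o in['holder','holder_rib','panel_left_grip','board']:
    for r in ctrl.recognise(p,o)[:2]: print(o,np.array(r['centre']),round(r['score'],2), onz(p,r['centre'],104 if 'grip' in o else 53))
```

```text
turn units (first) [ 0.  0. -0.] then shift units in final tool axes [-0.  0.  1.] | in present axes [-0.  0.  1.] mm [   0.1   -5.6 -149.5]
[550.9 -34.4 231.5] [ 0.2  0.5 -0.3  1.8  0.2  0.9 -0.3] 42.59654391380415 [-0.1  0.1 -0. ] 3.4
holder [271.7 210.4] 0.54 [539.1 -61.3  53. ]
holder_rib [281.6 207.5] 0.75 [550. -59.  53.]
holder_rib [235.8  14.6] 0.2 [523.2 127.9  53. ]
panel_left_grip [282.4 263.4] 0.93 [547.2 -99.5 104. ]
board [237.8  16.9] 0.71 [524.8 125.9  53. ]
```

View pics/w1.png

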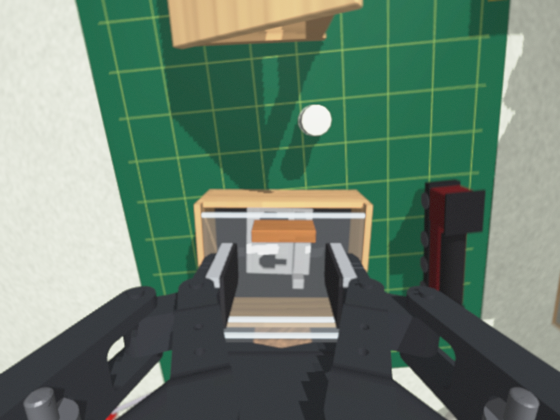

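The wrist view shows the left ridge at rows 220–242 and columns 252–316, with the holder beneath it.

Run:
```python
from h import *
np.set_printoptions(precision=1,suppress=True)
p=ctrl.get_image('wrist')
hsv=cv2.cvtColor(p['img'],cv2.COLOR_RGB2HSV); print(hsv[232,283],hsv[223,283],hsv[240,283],hsv[265,270],hsv[196,283])
for r in range(214,250,2): print(r,p['img'][r,283],onz(p,(283,r),104),onz(p,(283,r),70)[1])
```

```text
[ 13 152 206] [ 13 150 182] [ 13 150 192] [102  14  93] [ 16 108 210]
214 [230 235 237] [551.5 -50.7 104. ] -61.13928079404221
216 [230 236 238] [551.4 -52.6 104. ] -63.269215448740084
218 [142 146 150] [551.2 -54.5 104. ] -65.40679489694612
220 [157 111  77] [551.  -56.4 104. ] -67.55206433100997
222 [183 123  75] [550.8 -58.3 104. ] -69.70506929775883
224 [179 120  73] [550.7 -60.3 104. ] -71.86585570203059
226 [181 122  75] [550.5 -62.2 104. ] -74.0344698102492
228 [179 120  73] [550.3 -64.1 104. ] -76.21095825404284
230 [204 137  83] [550.1 -66.  104. ] -78.39536803390543
232 [206 137  83] [550. -68. 104.] -80.58774652290253
234 [203 136  83] [549.8 -70.  104. ] -82.78814147042168
236 [203 137  83] [549.6 -71.9 104. ] -84.99660100596788
238 [201 135  82] [549.4 -73.9 104. ] -87.21317364300553
240 [192 128  79] [549.3 -75.9 104. ] -89.43790828284665
242 [184 156 141] [549.1 -77.8 104. ] -91.6708542185862
244 [195 198 198] [548.9 -79.8 104. ] -93.91206113908581
246 [197 200 201] [548.7 -81.8 104. ] -96.16157913300576
248 [198 200 201] [548.5 -83.8 104. ] -98.41945869288664
```

Emit:
{"api": "step_arm", "payload": {
  "series": [
    [[0,0,0,0,0,0.194,0.5],[0,0,0,0,0,0.194,0.5],[0,0,0,0,0,0.194,0.5],[0,0,0,0,0,0.194,0.5],[0,0,0,0,0,0.194,0.5],[0,0,0,-0.1,0,0,0.5],[0,0,0,-0.12,0,0,0.5],[0,0,0,-0.12,0,0,0.5],[0,0,0,-0.12,0,0,0.5],[0,0,0,-0.12,0,0,0.5],[0,0,0,-0.12,0,0,0.5],[0,0,0,-0.1,0,0,0.5]]
  ]
}}

```text
clock: 4.9
eef_pos: [540.2, -155.8, 87.2]
tool_rot: [3.14, 0.001, 1.479]
force: [0.6, 2.3, 1.5]
width: 42.8
gripper_force: 0.9
```

Emit:
{"api": "step_arm", "payload": {
  "series": [
    [[0,0,0,-0.04,0,0,0.5],[0,0,0,-0.03,0,0,0.5],[0,0,0,0,0,0,0.5]]
  ]
}}

```text
clock: 5.2
eef_pos: [539.4, -164.9, 86.2]
tool_rot: [3.141, 0.0, 1.481]
force: [-0.0, -0.1, -0.1]
width: 42.7
gripper_force: 0.0
```

Emit:
{"api": "step_arm", "payload": {
  "series": [
    [[0,0,0,-0.03,0,0,0.5],[0,0,0,-0.03,0,0,0.5],[0,0,0,-0.015,0,0,0.5]]
  ]
}}

```text
clock: 5.5
eef_pos: [539.1, -168.7, 86.0]
tool_rot: [3.142, -0.008, 1.484]
force: [0.4, 17.1, 4.3]
width: 42.7
gripper_force: 8.2
```

Run:
```python
from h import *
np.set_printoptions(precision=1,suppress=True)
p=ctrl.get_image('scene'); save(p,'s2',cv2.resize(p['img'][170:350,110:350],None,fx=3,fy=3,interpolation=cv2.INTER_CUBIC))
for r in ctrl.recognise(p,'panel_left_grip')[:2]: print(r,onz(p,r['centre'],95))
```

```text
{'centre': [211.5, 257.1], 'score': 0.58} [ 549.9 -256.9   95. ]
```

View pics/s2.png

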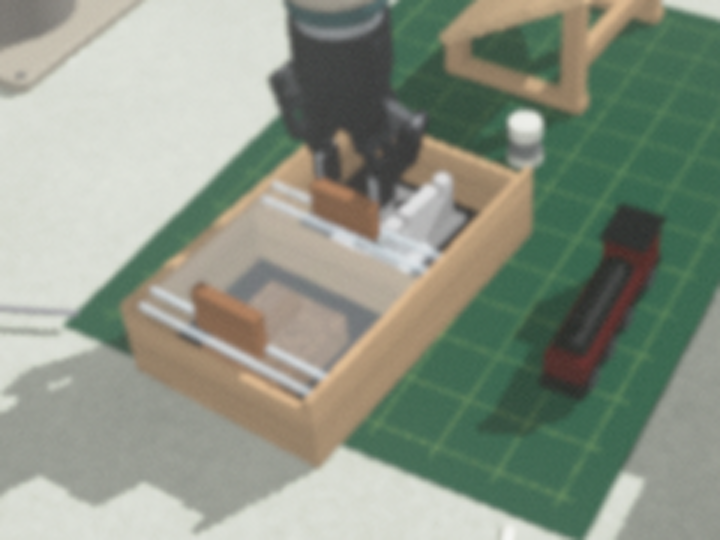

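The crop shows the left ridge at about (345,210), next to the middle wall, so the panel is fully open (17 N at the stop). The holder's rib at (425,210) is now exposed. I'll back off, rise and look from close by.

Emit:
{"api": "step_arm", "payload": {
  "series": [
    [[0,0,0,0.04,0,0,0.5],[0,0,0,0.06,0,-0.1,0.5],[0,0,0,0.1,0,-0.25,0.4],[0,0,0,0.2,0,-0.25,0.4],[0,0,0,0.2,0.08,-0.15,0.4],[0,0,0,0,0,0,0.4],[0,0,0,0,0,0,0.4]]
  ]
}}

```text
clock: 6.3
eef_pos: [558.8, -86.4, 199.8]
tool_rot: [3.139, 0.001, 1.483]
force: [-1.5, 0.0, 0.1]
width: 51.1
gripper_force: 0.0
```

Run:
```python
from h import *
np.set_printoptions(precision=1,suppress=True)
p=ctrl.get_image('wrist'); save(p,'w2',cv2.resize(p['img'][130:350,160:420],None,fx=2.7,fy=2.7,interpolation=cv2.INTER_CUBIC))
import pickle; pickle.dump(p,open('w2.pkl','wb'))
for r in ctrl.recognise(p,'holder_rib')[:2]: print(r,onz(p,r['centre'],53))
print(ctrl.read_state()['eef_pos'])
```

```text
{'centre': [270.3, 208.2], 'score': 0.8} [ 547.7 -101.9   53. ]
[557.2 -88.2 198.1]
```

View pics/w2.png

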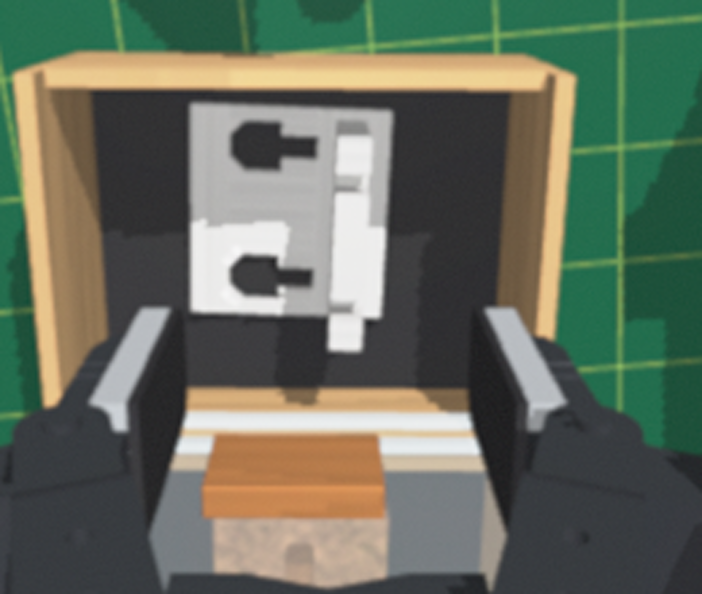

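The view shows the whole holder: plate corners at crop (191,103), (393,110), (382,318), (190,312), rib at columns 330–372, ridge at (295,470). I'll fit its pose from the corners.

Run:
```python
from h import *
import pickle
from scipy.optimize import least_squares
np.set_printoptions(precision=2,suppress=True)
p=pickle.load(open('w2.pkl','rb'))
px=np.array([(191,103),(393,110),(382,318),(190,312)])/2.7+[160,130]
M=np.array([(-40,44),(40,44),(40,-44),(-40,-44)],float)
f=lambda v:(proj(p,np.c_[M@np.array([[np.cos(v[2]),-np.sin(v[2])],[np.sin(v[2]),np.cos(v[2])]]).T+v[:2],[11]*4])-px).ravel()
r=least_squares(f,[545,-115,-.08]); print(r.x,r.fun)
for w in px: print(onz(p,w,11))
x,y,a=r.x; 
rib=np.array([x+24*np.cos(a),y+24*np.sin(a)]); print('rib',rib)
print('ribpx',(proj(p,[[*rib,53],[rib[0]-20*np.sin(a),rib[1]+20*np.cos(a),53],[rib[0]+20*np.sin(a),rib[1]-20*np.cos(a),53]])-[160,130])*2.7)
px2=(np.array([(205,485),(385,485)])/2.7+[160,130]); print('ridge front top edge',[onz(p,q,104) for q in px2])
plan([*rib,30],[np.pi,0,np.pi/2+a])
```

```text
[ 541.65 -114.78   -0.12] [-0.02  0.36 -0.15  0.52 -0.57 -0.46  0.75 -0.59]
[507.49 -65.78  11.  ]
[586.99 -75.54  11.  ]
[ 576.5  -164.03   11.  ]
[ 495.56 -154.13   11.  ]
rib [ 565.47 -117.76]
ribpx [[350.66 248.87]
 [353.2  195.63]
 [348.2  300.27]]
ridge front top edge [array([ 511.8 , -176.82,  104.  ]), array([ 569.98, -182.  ,  104.  ])]
turn units (first) [-0.    0.    0.04] then shift units in final tool axes [-0.19  0.08  1.12] | in present axes [-0.19  0.07  1.12] mm [   8.2  -29.5 -168.1]
```

Emit:
{"api": "step_arm", "payload": {
  "series": [
    [[0,0,0.04,-0.095,0.037,0,0.5],[0,0,0,-0.095,0.037,0,0.5],[0,0,0,0,0,0.2,0.5],[0,0,0,0,0,0.25,0.5],[0,0,0,0,0,0.25,0.5],[0,0,0,0,0,0.2,0.5],[0,0,0,0,0,0,0.5],[0,0,0,0,0,0,0.5]]
  ]
}}

```text
clock: 7.2
eef_pos: [566.2, -117.9, 63.1]
tool_rot: [-3.141, 0.0, 1.448]
force: [1.0, -0.7, 0.6]
width: 42.8
gripper_force: 0.0
```

Run:
```python
from h import *
plan([565.5,-117.8,23],[np.pi,0,np.pi/2-.124])
```

```text
turn units (first) [-0.001  0.001  0.002] then shift units in final tool axes [ 0.    -0.005  0.267] | in present axes [ 0.    -0.004  0.267] mm [ -0.7   0.1 -40.1]
```

Emit:
{"api": "step_arm", "payload": {
  "series": [
    [[0,0,0,0,0,0.135,0.5],[0,0,0,0,0,0.13,0.5],[0,0,0,0,0,0,0.5],[0,0,0,0,0,0,1],[0,0,0,0,0,0,1],[0,0,0,0,0,0,1],[0,0,0,0,0,0,1],[0,0,0,0,0,0,1]]
  ]
}}

```text
clock: 8.0
eef_pos: [567.3, -116.8, 25.4]
tool_rot: [3.139, 0.001, 1.45]
force: [-0.4, 0.2, 6.8]
width: 11.1
gripper_force: 59.9
```

Emit:
{"api": "step_arm", "payload": {
  "series": [
    [[0,0,0,0,0,0,1],[0,0,0,0,0,-0.05,1],[0,0,0,0,0,-0.15,1],[0,0,0,0,0,-0.25,1],[0,0,0,0,0,-0.25,1],[0,0,0,0,0,-0.25,1],[0,0,0,0,0,-0.25,1],[0,0,0,0,0,-0.25,1],[0,0,0,0,0,0,1],[0,0,0,0,0,0,1]]
  ]
}}

```text
clock: 9.0
eef_pos: [566.2, -116.5, 242.1]
tool_rot: [3.14, 0.0, 1.45]
force: [-0.4, -0.3, -3.1]
width: 11.0
gripper_force: 58.8
```

Run:
```python
from h import *
np.set_printoptions(precision=2,suppress=True)
P={n:ctrl.get_image(n) for n in('top','scene')}
n=np.array([-np.sin(np.radians(32)),0,np.cos(np.radians(32))])
G=[np.array([541.3-1.4*k,212.4+28*k*-1,110]) for k in(1,-1)]
for nm,p in P.items():
    im=cv2.imread(f'pics/{nm}0.png')
    g=cv2.cvtColor(im,cv2.COLOR_BGR2GRAY).astype(float)
    for q in proj(p,[[539.9,184.4,110],[542.7,240.3,110]]):
        u,v=np.round(q).astype(int); w=g[v-8:v+9,u-8:u+9]
        print(nm,q,'bg',np.median(w),'min',w.min()); 
        bg=np.median(w); W=np.clip((bg*0.55-w),0,None)
        V,U=np.mgrid[v-8:v+9,u-8:u+9]; c=np.array([(U*W).sum(),(V*W).sum()])/W.sum(); print('  cen',c,onz(p,c,109.5))
        if nm=='top': print((w[::1,::1]).astype(int))
```

```text
top [153.99 234.01] bg 167.0 min 72.0
  cen [153.92 233.75] [540.4  184.72 109.5 ]
[[173 175 177 177 178 175 171 171 169 172 168 167 168 167 166 163 165]
 [173 173 172 174 173 175 172 174 174 170 169 171 172 174 169 169 169]
 [170 174 173 174 172 169 169 172 173 171 171 170 173 172 172 174 173]
 [171 172 172 173 172 170 167 163 167 167 169 172 172 171 172 171 170]
 [169 168 170 170 168 156 137 132 139 145 163 172 169 172 173 171 172]
 [171 171 168 164 148 118 104  93  86  96 130 159 169 170 171 170 172]
 [168 166 164 152 114 100  94  83  78  75  89 123 156 165 165 169 167]
 [170 168 168 152  99  84  78  79  77  72  74 100 135 150 162 167 168]
 [171 169 169 154 102  83  79  78  80  73  74  99 131 141 149 163 163]
 [172 175 171 162 125  91  77  77  78  79  85 121 157 149 145 144 152]
 [173 175 172 172 156 121  98  84  84  83 104 143 171 162 147 143 142]
 [176 175 176 173 173 163 142 118 110 118 144 170 175 172 165 151 147]
 [174 174 176 172 174 175 171 169 168 169 170 174 175 174 171 170 160]
 [168 169 169 169 169 171 173 172 173 172 173 171 171 173 174 167 158]
 [165 163 165 163 166 1
[... 986 characters left out ...]
173 177 173 170 152 118  91  88  86  85  93 134 166 166 151 143 145]
 [175 174 179 174 175 164 132 121 114 118 136 165 175 175 170 153 144]
 [176 174 175 175 179 176 171 170 169 172 173 176 176 173 173 169 145]
 [175 175 177 176 175 174 176 177 173 176 175 175 174 174 174 169 152]
 [176 174 176 176 175 174 173 174 174 177 178 176 170 168 168 168 165]
 [165 168 170 169 170 171 168 170 171 171 173 173 167 165 163 162 161]
 [161 162 163 162 162 160 163 162 166 164 162 167 165 162 164 163 165]]
scene [291.83 157.77] bg 164.0 min 102.0
  cen [nan nan] [nan nan nan]
scene [300.6  149.33] bg 175.0 min 107.0
  cen [nan nan] [nan nan nan]<stdin>:13: RuntimeWarning: invalid value encountered in divide
```

```bash
cat >> h.py <<'E'
O=np.array([547.2,212.5,100.]); RB=Rn.from_euler('xyz',[0,-np.radians(32),-.049])
RT=RB*Rn.from_matrix(np.array([[0,1,0],[1,0,0],[0,0,-1.]]))  # tool x=board y, y=board x, z=-board z
G=np.array([24,1.,19.4]) # TCP in holder frame
def tcp(x,h,y=0): return O+RB.apply(np.array([x,y,h])+G)
E
python3 - <<'E'
from h import *
t=tcp(14,80); print(t); plan(t,RT.as_euler('xyz'))
E
```

```text
[526.82537627 214.50035805 204.4329128 ]
turn units (first) [-0.714  0.026 -0.089] then shift units in final tool axes [ 2.191 -0.432  0.009] | in present axes [ 2.16  -0.517  0.238] mm [-38.1 330.9 -35.5]
```

Emit:
{"api": "step_arm", "payload": {
  "series": [
    [[0,0,0,0.16,-0.04,0,1],[0,0,0,0.25,-0.06,0,1],[0,0,0,0.25,-0.06,0,1],[0,0,0,0.25,-0.06,0,1],[0,0,0,0.25,-0.06,0,1],[0,0,0,0.25,-0.06,0,1],[0,0,0,0.25,-0.06,0,1],[0,0,0,0.25,-0.06,0,1],[0,0,0,0.25,-0.057,0,1],[0,0,0,0,0,0,1],[0,0,0,0,0,0,1]]
  ]
}}

```text
clock: 10.2
eef_pos: [526.9, 215.2, 239.4]
tool_rot: [-3.139, 0.002, 1.453]
force: [0.5, -0.2, -2.5]
width: 11.2
gripper_force: 58.7
```

Emit:
{"api": "step_arm", "payload": {
  "series": [
    [[-0.09,0.003,-0.011,0,0,0,1],[-0.156,0.006,-0.02,0,0,0,1],[-0.156,0.006,-0.02,0,0,0,1],[-0.156,0.006,-0.02,0,0,0,1],[-0.156,0.005,-0.018,0,0,0,1],[0,0,0,0,0,0,1],[0,0,0,0,0,0,1]]
  ]
}}

```text
clock: 10.9
eef_pos: [532.4, 211.0, 240.2]
tool_rot: [2.638, 0.009, 1.507]
force: [0.5, 0.1, -1.9]
width: 10.7
gripper_force: 59.1
```

Run:
```python
from h import *
plan(tcp(14,60),RT.as_euler('xyz')); s=ctrl.read_state();print(s['eef_pos'],s['qpos'],s['force'],s['width'])
p=ctrl.get_image('wrist'); q=ctrl.get_image('scene')
a=p['img']; b=cv2.resize(q['img'][90:230,220:400],None,fx=3,fy=3,interpolation=cv2.INTER_CUBIC)
save(p,'w3')
```

```text
turn units (first) [-0.07   0.019 -0.011] then shift units in final tool axes [ 0.022 -0.159  0.315] | in present axes [ 0.025 -0.142  0.323] mm [  5.    3.  -52.7]
[532.4429721  210.99423909 240.18373849] [-0.66827107  0.37377735  0.06709701  2.14756354  0.93522362  0.36103524
 -1.51677322] [ 0.50296746  0.07419111 -1.8588715 ] 10.73969460368782
```

View pics/w3.png

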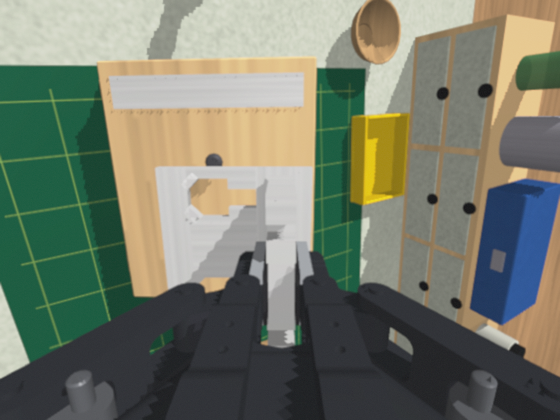

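The wrist view shows the held plate above the board, its keyhole at (210,195) and one screw head at (213,161), up and left of the plate. The holder is tilted nearly right. I'll finish the turn and come down to 60 mm.

Emit:
{"api": "step_arm", "payload": {
  "series": [
    [[-0.02,0.005,-0.003,0.006,-0.035,0.06,1],[-0.02,0.005,-0.003,0.006,-0.035,0.08,1],[-0.015,0.005,-0.003,0.006,-0.035,0.08,1],[-0.015,0.004,-0.002,0.005,-0.035,0.09,1],[0,0,0,0,0,0,1],[0,0,0,0,0,0,1]]
  ]
}}

```text
clock: 11.6
eef_pos: [539.2, 212.6, 192.3]
tool_rot: [2.582, -0.0, 1.517]
force: [0.6, -0.1, -2.1]
width: 11.0
gripper_force: 59.0
```

Run:
```python
from h import *
plan(tcp(14,60),RT.as_euler('xyz')); s=ctrl.read_state();print(s['eef_pos'],s['qpos'].round(2),s['force'],s['width'])
```

```text
turn units (first) [ 0.001  0.003 -0.005] then shift units in final tool axes [ 0.009 -0.028  0.021] | in present axes [ 0.009 -0.028  0.021] mm [-1.8  1.4 -4.8]
[539.24222623 212.57879767 192.31527911] [-0.76  0.48  0.19  2.23  1.63  0.25 -2.24] [ 0.55781751 -0.10586412 -2.08311644] 11.042071212610937
```

Run:
```python
from h import *
np.set_printoptions(precision=1,suppress=True)
s=ctrl.read_state(); R=Rn.from_euler('xyz',s['tool_rot']); H=R*Rn.from_matrix(np.array([[0,1,0],[1,0,0],[0,0,-1.]])).inv()
p=ctrl.get_image('wrist')
hp=lambda X:s['eef_pos']+H.apply(np.array(X)-G)
im=p['img'].copy()
A=[hp([x,y,5]) for x,y in[(-40,44),(40,44),(40,-44),(-40,-44)]]; K1=[hp([-14+10.5*np.cos(t),28+10.5*np.sin(t),5]) for t in np.arange(0,6.3,.4)]+[hp([11,33,5]),hp([11,23,5])]
S=[O+RB.apply([7.5*np.cos(t),y+7.5*np.sin(t),12]) for y in(28,-28) for t in np.arange(0,6.3,.6)]
k=2
im=cv2.resize(im[60:330,80:400],None,fx=k,fy=k,interpolation=cv2.INTER_CUBIC)
for pts,c in((A,(255,0,0)),(K1,(0,0,255)),(S,(255,0,255))):
    for u,v in proj(p,pts): cv2.circle(im,(int((u-80)*k),int((v-60)*k)),2,c,-1)
save(p,'w4',im)
```

```text
(no output)
```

View pics/w4.png

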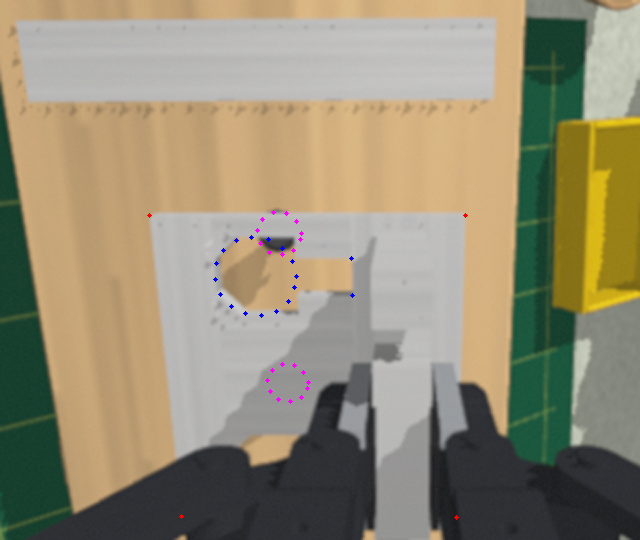

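The overlay agrees with the picture to within about 1 mm: red plate corners and the blue keyhole fit, and the magenta screw ring matches the visible head at (277,243). I'll go down to just above the heads.

Run:
```python
from h import *
plan(tcp(14,18,.5),RT.as_euler('xyz'))
```

```text
turn units (first) [ 0.002  0.002 -0.005] then shift units in final tool axes [ 0.01  -0.03   0.303] | in present axes [ 0.01  -0.03   0.303] mm [ 20.4   0.5 -40.9]
```

Emit:
{"api": "step_arm", "payload": {
  "series": [
    [[0,0,-0.005,0.01,-0.03,0.05,1],[0,0,0,0,0,0.08,1],[0,0,0,0,0,0.09,1],[0,0,0,0,0,0.08,1],[0,0,0,0,0,0,1],[0,0,0,0,0,0,1]]
  ]
}}

```text
clock: 12.25
eef_pos: [558.7, 213.9, 152.4]
tool_rot: [2.582, 0.001, 1.522]
force: [-1.4, -0.4, -1.6]
width: 10.9
gripper_force: 59.0
```

Run:
```python
from h import *
plan(tcp(14,18,.5),RT.as_euler('xyz')); s=ctrl.read_state();print(s['eef_pos'],s['qpos'].round(3),s['force'],s['width'])
```

```text
turn units (first) [0.002 0.001 0.001] then shift units in final tool axes [-0.003  0.004  0.007] | in present axes [-0.003  0.004  0.007] mm [ 1.  -0.5 -0.6]
[558.67415186 213.92724475 152.42255121] [-0.651  0.571  0.069  2.22   1.916  0.31  -2.513] [-1.35828937 -0.41558085 -1.57466823] 10.87957190878387
```

Emit:
{"api": "step_arm", "payload": {
  "series": [
    [[0,0,0,-0.003,0.004,0.03,1],[0,0,0,0,0,0.03,1],[0,0,0,0,0,0.03,1],[0,0,0,0,0,0,1],[0,0,0,0,0,0,1]]
  ]
}}

```text
clock: 12.75
eef_pos: [565.7, 213.4, 140.4]
tool_rot: [2.582, 0.002, 1.524]
force: [0.7, 0.2, -1.2]
width: 11.3
gripper_force: 59.0
```

Run:
```python
from h import *
plan(tcp(14,0,.5),RT.as_euler('xyz')); s=ctrl.read_state();print(s['eef_pos'],s['qpos'].round(3),s['force'],s['torque'],s['width'])
```

```text
turn units (first) [0.001 0.001 0.003] then shift units in final tool axes [-0.002  0.006  0.034] | in present axes [-0.002  0.006  0.034] mm [ 3.4 -0.5 -3.8]
[565.74752007 213.38799209 140.40887468] [-0.619  0.599  0.038  2.212  1.969  0.329 -2.556] [ 0.6548906   0.22429897 -1.15334224] [ 0.08263226  0.78435671 -0.03336086] 11.33107741899528
```

Height is about 5 mm and there is no contact force, so the heads are inside the wide ends. I'll lower to the board.

Emit:
{"api": "step_arm", "payload": {
  "series": [
    [[0,0,0,-0.002,0.006,0.01,1],[0,0,0,0,0,0.01,1],[0,0,0,0,0,0.008,1],[0,0,0,0,0,0,1],[0,0,0,0,0,0,1]]
  ]
}}

```text
clock: 13.25
eef_pos: [568.8, 213.0, 137.5]
tool_rot: [2.582, 0.002, 1.524]
force: [-0.5, 0.2, -1.4]
width: 10.9
gripper_force: 59.2
```

Run:
```python
from h import *
plan(tcp(14,0,.5),RT.as_euler('xyz')); s=ctrl.read_state();print(RT.inv().apply(s['force']),s['torque'])
```

```text
turn units (first) [0.001 0.001 0.003] then shift units in final tool axes [-0.001 -0.001  0.007] | in present axes [-0.001 -0.001  0.007] mm [ 0.4 -0.1 -0.9]
[ 0.15174528 -1.13993409  0.92065239] [0.04771463 0.76693146 0.01197579]
```

Emit:
{"api": "step_arm", "payload": {
  "series": [
    [[0,0,0,0,0,0.006,1],[0,0,0,0,0,0.004,1],[0,0,0,0,0,0,1]]
  ]
}}

```text
clock: 13.55
eef_pos: [568.9, 213.0, 137.3]
tool_rot: [2.581, 0.001, 1.524]
force: [-9.6, -0.8, 12.2]
width: 11.3
gripper_force: 61.6
```

Contact is about 15 N along the normal, so the holder is flat on the board. I'll ease off slightly and slide 22 mm down the slope.

Emit:
{"api": "step_arm", "payload": {
  "series": [
    [[0,0,0,0,0,-0.008,1],[0,0,0,0,-0.025,0,1],[0,0,0,0,-0.03,0,1],[0,0,0,0,-0.03,0,1],[0,0,0,0,-0.03,0,1],[0,0,0,0,-0.02,0,1],[0,0,0,0,0,0,1],[0,0,0,0,0,0,1]]
  ]
}}

```text
clock: 14.35
eef_pos: [552.0, 214.0, 126.8]
tool_rot: [2.581, 0.002, 1.524]
force: [-1.7, -0.0, 5.5]
width: 11.3
gripper_force: 60.1
```

Run:
```python
from h import *
plan(tcp(-8,-.8,.5),RT.as_euler('xyz')); s=ctrl.read_state();print(RT.inv().apply(s['force']),s['torque'],s['qpos'].round(2))
```

```text
turn units (first) [0.002 0.    0.003] then shift units in final tool axes [-0.002 -0.015  0.011] | in present axes [-0.002 -0.015  0.011] mm [-1.  -0.2 -2.5]
[-0.11423092  1.50746362 -5.59407085] [0.04657454 0.2356101  0.00794759] [-0.59  0.62 -0.03  2.25  2.04  0.4  -2.65]
```

Slid about 20 mm with little force. I'll go on to the stop.

Emit:
{"api": "step_arm", "payload": {
  "series": [
    [[0,0,0,0,-0.012,0,1],[0,0,0,0,-0.01,0,1],[0,0,0,0,0,0,1]]
  ]
}}

```text
clock: 14.65
eef_pos: [549.7, 214.1, 125.3]
tool_rot: [2.58, 0.002, 1.523]
force: [-0.7, 0.8, 5.8]
width: 10.8
gripper_force: 60.1
```

Run:
```python
from h import *
plan(tcp(-8,-.8,.5),RT.as_euler('xyz')); s=ctrl.read_state();print(RT.inv().apply(s['force']),s['torque'],s['qpos'].round(2))
```

```text
turn units (first) [0.004 0.001 0.003] then shift units in final tool axes [-0.001  0.003  0.011] | in present axes [-0.001  0.003  0.011] mm [ 1.3 -0.3 -1.1]
[ 0.72040043  2.49481072 -5.3059496 ] [ 0.07878564  0.12897804 -0.02407505] [-0.59  0.62 -0.04  2.25  2.05  0.41 -2.66]
```

Emit:
{"api": "step_arm", "payload": {
  "series": [
    [[0,0,0,0,-0.01,0,1],[0,0,0,0,-0.007,0,1],[0,0,0,0,0,0,1]]
  ]
}}

```text
clock: 14.95
eef_pos: [549.0, 214.1, 125.0]
tool_rot: [2.577, 0.001, 1.523]
force: [1.7, -0.3, 8.4]
width: 11.2
gripper_force: 60.3
```

Run:
```python
from h import *
plan(tcp(-8,-.8,.5),RT.as_euler('xyz')); s=ctrl.read_state();print(RT.inv().apply(s['force']),s['torque'])
```

```text
turn units (first) [0.008 0.001 0.002] then shift units in final tool axes [-0.001  0.009  0.011] | in present axes [-0.001  0.009  0.011] mm [ 2.  -0.3 -0.7]
[-0.18523953  5.89704604 -6.2200173 ] [-0.00855444 -0.32407024 -0.03745192]
```

Force builds up with no more travel, so it is at the stop. I'll ease off, open and retreat along the normal.

Emit:
{"api": "step_arm", "payload": {
  "series": [
    [[0,0,0,0,0.004,0.004,1],[0,0,0,0,0,0,0.8],[0,0,0,0,0,0,0.6],[0,0,0,0,0,0,0.6],[0,0,0,0,0,0,0.6],[0,0,0,0,0,-0.05,0.6],[0,0,0,0,0,-0.15,0.6],[0,0,0,0,0,-0.2,0.6],[0,0,0,0,0,-0.2,0.6],[0,0,0,0,0,-0.2,0.6],[0,0,0,0,0,0,0.6]]
  ]
}}

```text
clock: 16.05
eef_pos: [484.1, 218.4, 226.2]
tool_rot: [2.579, -0.002, 1.524]
force: [0.5, -0.6, 0.5]
width: 34.0
gripper_force: 0.0
```

Run:
```python
from h import *
np.set_printoptions(precision=1,suppress=True)
p=ctrl.get_image('wrist'); im=p['img'].copy()
hp=lambda X:O+RB.apply(np.array([-8,0,0])+X)
A=[hp([x,y,5]) for x,y in[(-40,44),(40,44),(40,-44),(-40,-44)]]
B=[hp([24+x,y,47]) for x,y in[(-6,20),(6,20),(6,-20),(-6,-20)]]
S=[O+RB.apply([7.5*np.cos(t),y+7.5*np.sin(t),12]) for y in(28,-28) for t in np.arange(0,6.3,.6)]
k=1.4; im=cv2.resize(im,None,fx=k,fy=k,interpolation=cv2.INTER_CUBIC)
for pts,c in((A,(255,0,0)),(B,(0,0,255)),(S,(255,0,255))):
    for u,v in proj(p,pts): cv2.circle(im,(int(u*k),int(v*k)),2,c,-1)
save(p,'w5',im); s=ctrl.read_state(); print(s['eef_pos'],s['qpos'],s['width'])
```

```text
[484.8 218.2 225.2] [-0.9  0.4  0.2  2.3  1.4  0.3 -2.1] 34.14175349267265
```

View pics/w5.png

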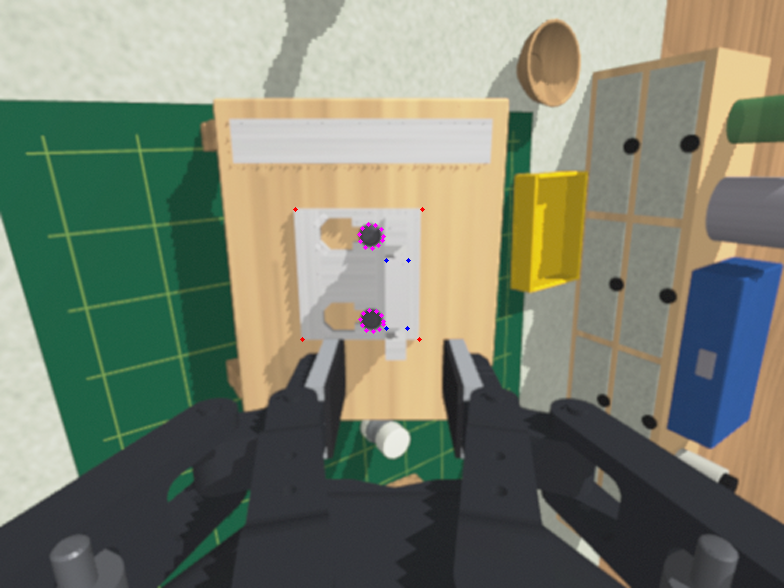

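The view shows the holder flat on the board. Both screw heads, at (371,236) and (372,320), sit at the slot ends, and the plate corners match the predicted home position to about a pixel. The gripper is clear, so I'll hand in.

```bash
python3 -c "
from h import *
print(ctrl.finish_job())"
```

```text
the job is handed in; nothing more can be done
None
```

The panel is open, the holder hangs flat and fully home on both screws with the gripper clear, the loco and cork block were left untouched, and the job was handed in at about 16 s; no judgement came back.

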